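Latch a cap lamp into the test socket

ROBOT

A 6-joint arm with a two-finger parallel gripper is mounted at the origin on the work surface. World frame = base frame: x ahead of the robot, y to its left, z up, the work surface at z = 0. Lengths are in m, angles in rad, forces in N, time in s.
With the tool pointing down it reaches from about 0.3 to 0.875 m from the base axis. Payload 6.4 kg.
Tool frame: the origin (TCP) lies on the centre line of the jaws, within the pads' length; the fingertips stand 8 mm ahead of it and the grasp point (between the pads) lies 11 mm behind it; z points along the fingers, y is the line along which they close (so a half turn about z gives the same grasp; the last joint's range is limited). The gripper opens to 88 mm and grips with 3 to 60 N. Pads are 18 mm wide; open, the fingers measure 123 mm over their backs; the gripper's body (75 mm by 187 mm) begins 45 mm behind the grasp point.
Start: joints at [-1.478, 0.181, 1.607, -0, 1.354, -0.206], TCP at [0.169, -0.55, 0.247] pointing down, gripper open.
Joint ranges: [-2.99, 2.99], [-0.89, 2.07], [0.3, 2.58], [-1.14, 4.28], [0, 2.63], [-3.12, 3.12]. Speed limits (rad/s): [2.57, 2.57, 3.01, 3.14, 3.14, 3.14].

INTERFACE

Orientations are given as a unit quaternion [w, x, y, z].
In Python, from workcell import * gives the robot as it stands.
- The arm moves only by the tool move_arm, never from a script. Its argument "rows" is a list of rows, each a list of 4 numbers: the shift along the tool's x, y, z normalised to -1 to 1, where 1 is 50 cm, then the turn about the tool's z normalised to -1 to 1, where 1 is pi/2 rad. A call has 1 to 12 rows; each row is the pose to reach, as a shift and turn from the pose commanded when the call began, along the tool's axes at that moment; what a row does not reach only later rows make up. A row lasts 1/10 s, in which the tool goes at most 50 mm and 8.59 degrees, less where a joint would pass 70% of its speed; a pose out of reach is approached as far as the arm can. A call with a number of a shift or a turn outside -1 to 1 is refused whole. A call with a gripper value outside its range is refused whole. "fingers" is the gripper's target within -1 to 1 (fully open at 1, half-way at 0, shut at -1), set as the call begins (left out, the last holds). The fingers move at their own pace and stop on an object; "force" is the grip in N (left out, the last holds). Time passes only in rows, so rows that repeat a pose let the fingers close. It gives the time, the measured TCP pose, the force, the opening and the grip force at its end, in the units of the state.
- sense(): the state, without advancing time (a new reading comes with each control period).
- capture(name): name is "scene" or "top" or "wrist"; returns (picture, depth): 480x640x3 uint8, red, green, blue; 480x640 float32, m along the optical axis (not along the pixel's ray), 0 where there is no reading.
- camera_model(name): a dict with "fx", "fy", "cx", "cy" (pixels), "rvec" (rotation vector, rad) and "tvec" (3), from world to camera coordinates, as OpenCV has them. Camera axes: x right, y down, z forward; pixel columns grow to the right and rows downward; lengths in m; the calibration is good to about 2 mm. A picture is of the moment at which its call begins: read the wrist's pose just before it. camera_model takes no time and is no camera call; for the wrist camera it gives the pose at the moment of the call.
- sign_off(): hands the job in; it is judged then, once.
The state is a dict: "t": time; "joint_positions": joint angles; "qvel": joint speeds; "tau": joint torques, N m; "tcp_pos": TCP position; "orientation": TCP orientation; "wrist_force": force on the tool from outside, world axes, zero at the start; "wrist_torque": the same for the moment, N m; "gripper_width": finger opening in m; "grip_force": force on a finger pad.
Only numpy, scipy, OpenCV 4.12 (cv2) and the standard library are available. Lean on these libraries where they do the work, as an engineer would, in place of code of your own. Each camera call takes 0.05 s, during which the arm holds its last target. There are 200 camera calls.

TASK

Take the cap lamp out of its charging cradle and mount it in the blue test socket: pinch its red spring button flush with the stem so that the button can enter the mouth of the socket, then ease the stem on down until the button pops out through the window of the yellow keeper, without forcing it. Leave the lamp standing latched in the socket, let go, and do not disturb the cup, the disc or the lens.

Things in the scene. Friction and masses are not known exactly. Their poses are not given: they have to be found in the camera images.
- lamp: Cap lamp on a square steel stem, 0.1 to 0.17 kg, upright in the cradle. Origin: centre of the stem's foot, z up the stem, x out of the stem face with the red button (the lens faces the same way). Stem 20 mm square, z = 8 to 70 mm; below z = 8 it tapers to 14 mm square. Head: see lamp_top.
- lamp_top (a point): Centre of the flat 12 mm square stud on top of the lamp, 100 mm above its origin. Under it the flat round black head, axis along x, 30 mm across in y, 15.6 mm thick in x, z = 68 to 98 mm: thinner than the stem, so fingers closing along lamp x pass either side of it.
- lamp_button (a point): Centre of the button's seat in the +x stem face: x = 10, z = 30 mm on the lamp. The button is a square-edged red block 10 mm wide (y), z = 22 to 38 mm, moving straight in along lamp -x. No bevel: unless nearly flush it lands on the socket rim. Once its lower part is under the rim the socket holds it in and fingers can let go of its upper part.
- button (a joint): How far the red button is pressed in, m: 0 = fully out (6 mm proud of the stem face), 0.006 = flush, stop at 0.0065. Spring: 2.5 N when out, 5 N when flush.
- cradle: Charging cradle, black block 70 x 70 x 20 mm fixed to the shelf, with a square pocket 24 mm wide and 14 mm deep in the top in which the lamp stands (foot 6 mm above the shelf). Origin: centre of its underside, x is the way the lamp's button faces.
- socket: Blue test socket: square upright tube on a 90 x 80 x 6 mm base plate, fixed. Origin: centre of its underside, z up. Tube 33 mm square outside, 23 mm inside (1.5 mm play each side of the stem), open 70 mm deep. Its +x wall holds the yellow keeper with the window, so the lamp's x must point like the socket's x. More than 25 N between lamp and socket damages them.
- socket_rim (a point): Centre of the mouth, 76 mm above the shelf; z up. Below a 13 mm lip sits the yellow keeper, whose height varies: its window (14 mm wide, 18 mm tall) begins 13 to 25 mm below the rim, so the button pops out with the foot 51 to 65 mm below the rim. It then locks the stem both up and down. Before that the button rubs on the wall with a few newtons.
- cup: Bystander: tin oiler cup, 56 mm across, 55 mm tall. Origin: centre of its underside.
- disc: Bystander: nickel tally disc, 40 mm across, 5 mm thick. Origin: centre of its underside.
- lens: Bystander: glass lamp lens, 68 mm across, 8 mm thick. Origin: centre of its underside.
Not all that is in view belongs to the job. Leave any pink look-alike of the lamp alone.

How it is judged:
By the outcome, as a careful person would: the job done as asked, in the order asked, and still so for the second after the job is handed in, with the robot touching nothing.
It also fails if it takes over 64 s, if anything falls off the work surface, if the arm or the gripper's body presses on something with over 40 N, if the wrist force passes 120 N, or if a joint passes its speed limit or range.

## Working session

There is one attempt and no reset: what is moved stays moved. The work goes in short steps, Python scripts to look and compute and a tool call to move; the robot and the scene stay as the last step left them, time stands still between calls to the robot, and variables do not carry over. Pictures are saved under pics/ and viewed, at most 10 in all, crops included, and the job is handed in when it is done.

Besides the shell and the picture viewer there is one more tool, called after "Emit:" in YAML: its name, and indented under it one key for each argument. move_arm: Moves the arm, as the interface text tells. Its arguments: {"type":"object","properties":{"rows":{"type":"array","items":{"type":"array","items":{"type":"number"}}},"fingers":{"type":"number"},"force":{"type":"number"}},"required":["rows"]}

```bash
mkdir -p pics; ls
cat > h.py <<'E'
from workcell import *
import numpy as np, cv2
def Rt(m): return cv2.Rodrigues(np.array(m["rvec"],float))[0], np.array(m["tvec"],float).ravel()
def ray(m,u,v):
    R,t=Rt(m); d=R.T@np.array([(u-m["cx"])/m["fx"],(v-m["cy"])/m["fy"],1.]); return -R.T@t,d
def onz(m,u,v,z):
    c,d=ray(m,u,v); return c+d*(z-c[2])/d[2]
def cloud(m,D):
    R,t=Rt(m); v,u=np.indices(D.shape)
    P=np.stack([(u-m["cx"])/m["fx"]*D,(v-m["cy"])/m["fy"]*D,D],-1); return (P-t)@R
def proj(m,p):
    return cv2.projectPoints(np.array(p,float).reshape(-1,3),np.array(m["rvec"],float),np.array(m["tvec"],float),np.array([[m["fx"],0,m["cx"]],[0,m["fy"],m["cy"]],[0,0,1.]]),None)[0].reshape(-1,2)
E
python3 - <<'E'
from h import *
for n in ("scene","top"):
    m=camera_model(n); I,D=capture(n); np.savez(n,I=I,D=D)
    cv2.imwrite(f"pics/{n}0.png",I[:,:,::-1]); c,d=ray(m,320,240); print(n,c.round(3),d.round(3),m["fx"],(D>0).mean())
print(sense())
E
```

```text
pics
scene [ 0.988 -0.433  0.847] [-0.413  0.424 -0.806] 535.3897306896082 0.9960481770833334
top [ 0.481 -0.006  0.976] [ 0.135 -0.002 -0.991] 586.1952025770081 0.99609375
{'t': 0.1, 'joint_positions': array([-1.47830750e+00,  1.81445866e-01,  1.60788899e+00,  1.29248033e-05,
        1.35377986e+00, -2.06272978e-01]), 'qvel': array([-7.42841317e-04, -2.68961122e-03, -3.56930342e-03, -3.03025439e-05,
       -4.34387710e-04,  1.98920037e-04]), 'tau': array([ 1.08085023e-03, -4.34815872e+01, -3.42692220e+01,  7.05311098e-02,
        3.40638205e-02, -3.44247655e-05]), 'tcp_pos': array([ 0.16923621, -0.54905477,  0.24592115]), 'orientation': array([-7.59438815e-04,  9.88863327e-01,  1.48824532e-01,  4.95727128e-05]), 'wrist_force': array([-0.36438815,  0.00996649, -0.37172655]), 'wrist_torque': array([ 0.00266815, -0.01483873, -0.01299572]), 'grip_force': 0.0, 'gripper_width': 0.08825860415063956}
```

View pics/scene0.png

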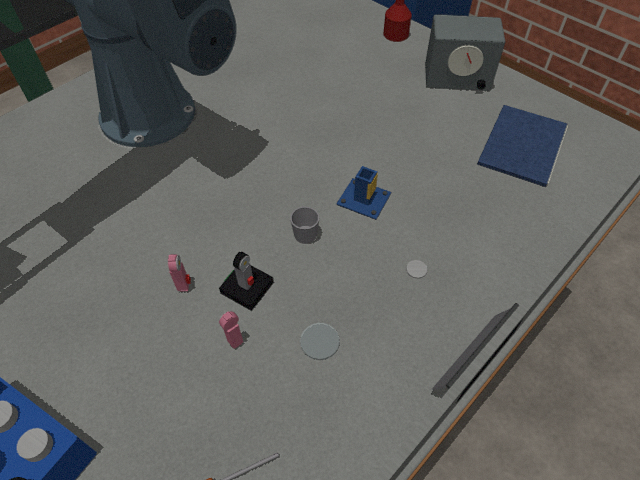

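View pics/top0.png

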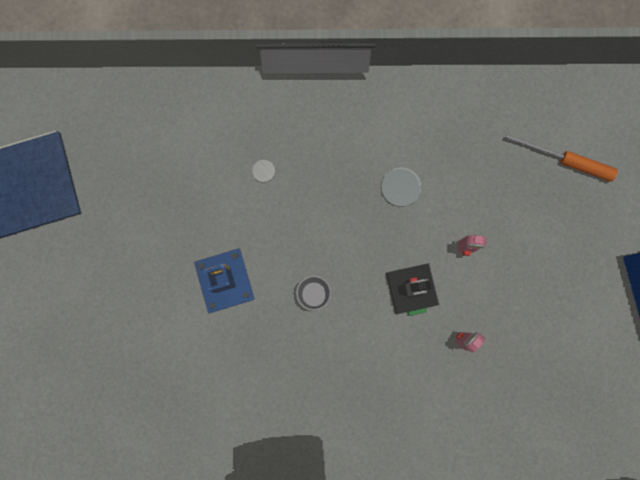

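Scene view: the lamp with the black head stands in the black cradle at (245,275), and the socket with the yellow keeper is at (366,190). The cup is at (305,225), the disc at (417,268) and the lens at (320,341).
Lamp candidates in the top view are (413,288), which is steel and in the black cradle, and pink at (473,243) and (470,341). The one at (413,288) fits the description. I'll measure it and confirm with a crop.

```bash
cat > m1.py <<'E'
from h import *
def rect(mask,m,z,label):
    n,l,s,c=cv2.connectedComponentsWithStats(mask.astype(np.uint8))
    k=1+np.argmax(s[1:,4]); pts=np.argwhere(l==k)[:,::-1].astype(np.float32)
    W=np.array([onz(m,u,v,z)[:2] for u,v in pts]).astype(np.float32)
    (cx,cy),(w,h),a=cv2.minAreaRect(W*1000); print(label,round(cx,1),round(cy,1),round(w,1),round(h,1),round(a,1),len(pts))
for n in("scene","top"):
    z=np.load(n+".npz");I=z["I"];D=z["D"];m=camera_model(n);P=cloud(m,D);hsv=cv2.cvtColor(I,cv2.COLOR_RGB2HSV)
    near=lambda x,y,r:(np.hypot(P[...,0]-x,P[...,1]-y)<r)
    cx,cy=(413,288) if n=="top" else (245,290)
    sx,sy=(222,280) if n=="top" else (366,200)
    cc=onz(m,cx,cy,.02);ss=onz(m,sx,sy,.006);print(n,cc.round(3),ss.round(3))
    Z=P[...,2]
    rect(near(cc[0],cc[1],.06)&(abs(Z-.02)<.006)&(I.max(2)<70),m,.02,"cradle")
    rect(near(ss[0],ss[1],.08)&(abs(Z-.006)<.008)&(hsv[...,0]>100)&(hsv[...,0]<125)&(hsv[...,1]>110),m,.006,"base")
    t=near(ss[0],ss[1],.06)&(Z>.068); print("rim z",np.median(Z[t])if t.any() else 0,t.sum()); 
    if t.any(): rect(t,m,.076,"rim")
    t=near(cc[0],cc[1],.06)&(Z>.098);print("head",t.sum(),P[t].mean(0).round(4),P[t].max(0).round(4))
    red=near(cc[0],cc[1],.06)&((hsv[...,0]<8)|(hsv[...,0]>172))&(hsv[...,1]>150)&(hsv[...,2]>80);print("red",red.sum(),P[red].mean(0).round(4))
    y=near(ss[0],ss[1],.06)&(hsv[...,0]>12)&(hsv[...,0]<30)&(hsv[...,1]>120);print("yel",y.sum(),P[y].mean(0).round(4),P[y].min(0).round(4),P[y].max(0).round(4))
    for nm,(u,v),h in(("cup",(314,293),.055),("disc",(264,171),.005),("lens",(402,187),.008)):
        if n=="top":print(nm,onz(m,u,v,h).round(3))
    if n=="top":
        for u,v in((473,243),(470,341)):print("pink",onz(m,u,v,.08).round(3))
a=cv2.resize(np.load("scene.npz")["I"][225:355,160:290],None,fx=4,fy=4,interpolation=cv2.INTER_CUBIC)
cv2.imwrite("pics/crop1.png",a[:,:,::-1])
E
python3 m1.py
```

```text
scene [ 0.543 -0.171  0.02 ] [0.555 0.149 0.006]
cradle 533.5 -160.2 73.6 73.0 12.8 994
base 546.9 149.8 88.3 80.2 17.0 846
rim z 0.07477357090558827 213
rim 549.0 148.7 36.4 41.3 18.6 212
head 116 [ 0.5341 -0.1608  0.1029] [ 0.542  -0.1471  0.1093]
red 34 [ 0.5452 -0.1581  0.0405]
yel 119 [0.5639 0.1496 0.0508] [0.5566 0.1374 0.0271] [0.5687 0.1703 0.0737]
top [ 0.532 -0.158  0.02 ] [0.546 0.155 0.006]
cradle 531.3 -157.2 68.2 69.7 12.2 1423
base 546.1 152.2 87.4 77.1 16.9 1597
rim z 0.07593625285185618 294
rim 546.2 151.8 34.3 34.4 15.9 294
head 163 [ 0.5316 -0.1572  0.1034] [ 0.5409 -0.1458  0.1098]
red 14 [ 0.5449 -0.1549  0.0443]
yel 22 [0.5583 0.1553 0.0429] [0.5547 0.1398 0.0329] [0.5646 0.1643 0.0607]
cup [0.522 0.002 0.055]
disc [0.732 0.087 0.005]
lens [ 0.702 -0.146  0.008]
pink [ 0.597 -0.243  0.08 ]
pink [ 0.449 -0.232  0.08 ]
```

View pics/crop1.png

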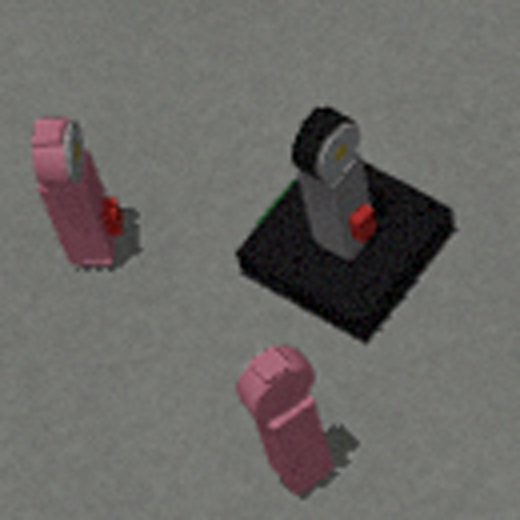

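The crop confirms the target: steel stem, black head and red button, standing in the black cradle at crop (340,190). The two pink ones are look-alikes. Next I'll go above the lamp.

Emit:
move_arm:
  rows:
    - [0.924,-0.532,0,-0.949]
    - [0.924,-0.532,0,-0.949]
    - [0.924,-0.532,0,-0.949]
    - [0.924,-0.532,0,-0.949]
    - [0.924,-0.532,0,-0.949]
    - [0.924,-0.532,0,-0.949]
    - [0.924,-0.532,0,-0.949]
    - [0.924,-0.532,0,-0.949]
    - [0.924,-0.532,0,-0.949]
    - [0.924,-0.532,0,-0.949]
    - [0.924,-0.532,0,-0.949]
    - [0.924,-0.532,0,-0.949]
  fingers: 1

```text
t: 1.3
tcp_pos: [0.5343, -0.1559, 0.2462]
orientation: [-0.0, 0.624, 0.782, 0.0]
wrist_force: [0.1, -0.6, 0.2]
gripper_width: 0.088
grip_force: 0.0
```

```bash
cat >> h.py <<'E'
def yaw():  # direction of tool y, deg
    w,x,y,z=sense()["orientation"]; return np.degrees(np.arctan2(y*y*1-x*x,2*x*y))
def go(p,yd=None):
    s=sense(); q=s["orientation"]; from scipy.spatial.transform import Rotation as Ro
    R=Ro.from_quat([q[1],q[2],q[3],q[0]]).as_matrix(); d=R.T@(np.array(p)-s["tcp_pos"])/.5
    print("rows",d.round(4),"turn",None if yd is None else round(-(yd-yaw())/90,4),"tcp",s["tcp_pos"].round(4),"yaw",yaw().round(2))
E
python3 - <<'E'
from h import *
m=camera_model("wrist"); I,D=capture("wrist"); np.savez("w1",I=I,D=D); cv2.imwrite("pics/w1.png",I[:,:,::-1])
c,d=ray(m,320,240);print(c,d,m["fx"],(D>0).mean(), proj(m,[[.5325,-.1588,.106],[.5325,-.1588,.02]]))
P=cloud(m,D);Z=P[...,2]
t=(np.hypot(P[...,0]-.532,P[...,1]+.158)<.05)&(Z>.095); print(t.sum())
if t.any(): print(np.median(Z[t]),P[t].mean(0))
go([.5325,-.1588,.15],12.5)
E
```

```text
[ 0.51722021 -0.08183282  0.38436128] [ 0.06603077 -0.26828831 -0.96124705] 356.48739781160225 0.9958365885416667 [[315.58337073 238.15018315]
 [316.18935677 215.75369028]]
37870
0.3200935467954684 [ 0.52501741 -0.13817081  0.315493  ]
rows [-0.0023 -0.0015  0.1922] turn 0.0026 tcp [ 0.5331 -0.1576  0.2461] yaw 12.73
```

View pics/w1.png

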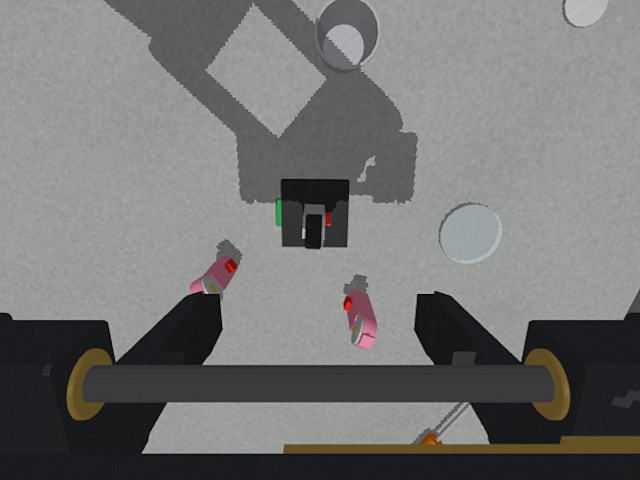

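The wrist view shows the lamp at (314,230) with its button to the right at (328,218). The cradle spans columns 282–349 and is square to the image, so the yaw is right. I'll refine the lamp centre.

```bash
cat > m2.py <<'E'
from h import *
m=camera_model("wrist"); I,D=capture("wrist"); P=cloud(m,D);Z=P[...,2]
near=np.hypot(P[...,0]-.532,P[...,1]+.158)
def rot(p):  # into lamp-ish frame, tool yaw
    a=np.radians(yaw()); return np.array([p[...,0]*np.cos(a)+p[...,1]*np.sin(a),-p[...,0]*np.sin(a)+p[...,1]*np.cos(a)]).T
t=(near<.06)&(abs(Z-.02)<.005)&(I.max(2)<90)
pt=P[t][:,:2].astype(np.float32)*1000; print("cradle",cv2.minAreaRect(pt),t.sum())
for lo,hi in((.100,.112),(.03,.07)):
    t=(near<.04)&(Z>lo)&(Z<hi); q=rot(P[t]); print(lo,t.sum(),P[t].mean(0).round(4),"x",np.percentile(q[:,0],[2,50,98]).round(4),"y",np.percentile(q[:,1],[2,50,98]).round(4), "zmax",P[t][:,2].max().round(4))
print("target in frame",rot(np.array([.5325,-.1588,0])))
E
python3 m2.py
```

```text
cradle ((530.1651611328125, -157.89639282226562), (69.9028549194336, 69.69645690917969), 12.210187911987305) 3398
0.1 412 [ 0.5304 -0.1569  0.104 ] x [0.4761 0.4835 0.4908] y [-0.2794 -0.2686 -0.2605] zmax 0.1085
0.03 222 [ 0.5324 -0.1502  0.047 ] x [0.4732 0.487  0.4978] y [-0.2748 -0.2604 -0.2596] zmax 0.0695
target in frame [ 0.48489506 -0.2713862 ]
```

```bash
python3 -c "
from h import *
go([.5312,-.1575,.058],12.4)"
```

```text
rows [ 0.0027 -0.0013  0.3762] turn 0.0025 tcp [ 0.5324 -0.1587  0.2461] yaw 12.63
```

Emit:
move_arm:
  rows:
    - [0.0027,-0.003,0.09,0.003]
    - [0.0027,-0.003,0.18,0.003]
    - [0.0027,-0.003,0.26,0.003]
    - [0.0027,-0.003,0.32,0.003]
    - [0.0027,-0.003,0.36,0.003]
    - [0.0027,-0.003,0.376,0.003]
    - [0.0027,-0.003,0.376,0.003]
    - [0.0027,-0.003,0.376,0.003]
    - [0.0027,-0.003,0.376,0.003]

```text
t: 2.3
tcp_pos: [0.5317, -0.1592, 0.0603]
orientation: [0.001, 0.628, 0.778, 0.0]
wrist_force: [0.6, 0.6, 0.6]
gripper_width: 0.0886
grip_force: 0.0
```

```bash
python3 -c "
from h import *
I,D=capture('wrist');cv2.imwrite('pics/w2.png',I[:,:,::-1])
go([.5312,-.1575,.0508],12.4);print(sense()['wrist_force'])"
```

```text
rows [ 0.0032 -0.0002  0.0189] turn -0.0017 tcp [ 0.5316 -0.159   0.0602] yaw 12.25
[ 0.68186258  0.02118949 -0.29409164]
```

View pics/w2.png

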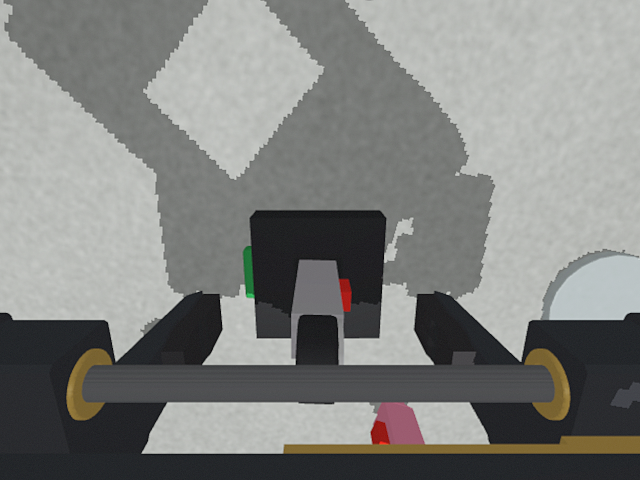

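The wrist view shows the lamp at (318,340), centred between the fingertips at columns 220 and 416. I'll ease down the last 9 mm.

Emit:
move_arm:
  rows:
    - [0.002,0,0.006,0]
    - [0.002,0,0.012,0]
    - [0.002,0,0.0165,0]
    - [0.002,0,0.0165,0]
    - [0.002,0,0.0165,0]
    - [0.002,0,0.0165,0]

```text
t: 2.95
tcp_pos: [0.5306, -0.1573, 0.0504]
orientation: [-0.0, 0.628, 0.779, -0.0]
wrist_force: [-0.5, 0.2, 1.1]
gripper_width: 0.0883
grip_force: 0.0
```

```bash
python3 -c "
from h import *
go([.5312,-.1575,.0508],12.4);print(sense()['wrist_force'])"
```

```text
rows [-0.0006  0.0012 -0.0007] turn -0.0016 tcp [ 0.5306 -0.1573  0.0504] yaw 12.26
[-0.54523341  0.19418741  1.10062888]
```

Emit:
move_arm:
  rows:
    - [0,0,0,0]
    - [0,0,0,0]
    - [0,0,0,0]
    - [0,0,0,0]
    - [0,0,0,0]
    - [0,0,0,0]
    - [0,0,0,0]
    - [0,0,0,0]
    - [0,0,0,0]
    - [0,0,0,0]
  fingers: -1
  force: 25

```text
t: 3.95
tcp_pos: [0.5305, -0.1573, 0.0505]
orientation: [-0.0, 0.628, 0.779, 0.0]
wrist_force: [0.4, -0.1, 0.1]
gripper_width: 0.0198
grip_force: 25.0
```

Run:
```python
from h import *
I,D=capture("scene");J,_=capture("wrist");
a=cv2.resize(I[215:315,190:300],None,fx=4,fy=4,interpolation=cv2.INTER_CUBIC)
b=cv2.resize(J[220:360,250:390],None,fx=2.86,fy=2.86,interpolation=cv2.INTER_CUBIC)[:400]
cv2.imwrite("pics/c2.png",np.hstack([a[:400],b[:400,:350]])[:,:,::-1])
```

```text
(no output)
```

View pics/c2.png

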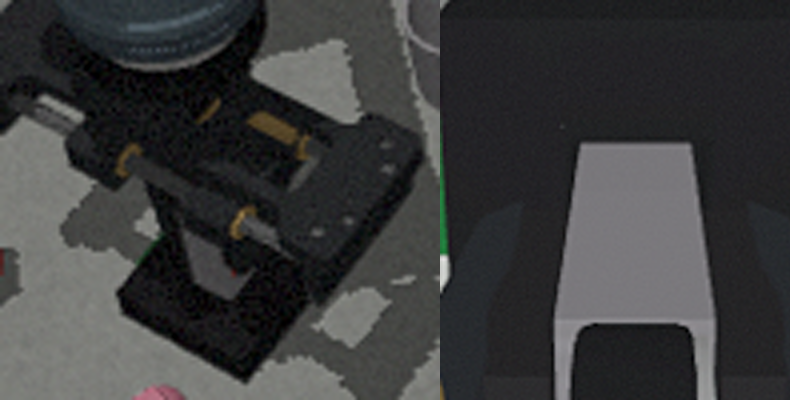

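The wrist crop shows no red beside the stem, so the button is flush. I'll lift now.

Emit:
move_arm:
  rows:
    - [0,0,-0.01,0]
    - [0,0,-0.03,0]
    - [0,0,-0.06,0]
    - [0,0,-0.09,0]
    - [0,0,-0.12,0]
    - [0,0,-0.15,0]
    - [0,0,-0.175,0]
    - [0,0,-0.18,0]
    - [0,0,-0.18,0]
    - [0,0,-0.18,0]
    - [0,0,-0.18,0]

```text
t: 5.15
tcp_pos: [0.53, -0.1571, 0.1396]
orientation: [-0.001, 0.628, 0.779, -0.0]
wrist_force: [-0.1, 0.2, -0.5]
gripper_width: 0.0197
grip_force: 25.0
```

```bash
cat > m3.py <<'E'
from h import *
from scipy.spatial.transform import Rotation as Ro
s=sense(); m=camera_model("wrist"); I,D=capture("wrist"); P=cloud(m,D)
q=s["orientation"]; R=Ro.from_quat([q[1],q[2],q[3],q[0]]).as_matrix()
T=(P-s["tcp_pos"])@R   # tool frame
T=T*1000
w=(abs(T[...,0])<40)&(abs(T[...,1])<20)&(T[...,2]>0)&(T[...,2]<60)&(D>0)
# stem front face = points facing +tool x
for lo,hi in((0,8),(8,16),(16,24),(24,32),(32,40),(40,50)):
    k=w&(T[...,2]>lo)&(T[...,2]<hi)&(I.min(2)>70)
    if k.sum()>5: print(lo,k.sum(),"x",np.percentile(T[k][:,0],[5,50,95]).round(1),"y",np.percentile(T[k][:,1],[3,50,97]).round(1))
red=w&(I[...,0]>110)&(I[...,1]<60); print("red",red.sum())
k=w&(I.min(2)>70); print("z max",T[k][:,2].max())
print(s["tcp_pos"],yaw(),s["wrist_force"],s["gripper_width"])
go([.5312,-.1575,.1405],12.4)
E
python3 m3.py
```

```text
0 375 x [ 9.2  9.7 10.2] y [-10.   -0.3   9.3]
8 297 x [ 9.3  9.7 10.1] y [-9.9 -0.3  8.9]
16 274 x [ 9.3  9.7 10.1] y [-10.   -0.8   8.7]
24 238 x [ 9.3  9.7 10. ] y [-9.9 -0.6  8.8]
32 129 x [ 9.2  9.6 10.1] y [-9.7 -0.4  8.9]
red 0
z max 37.385525465953066
[ 0.52998738 -0.15707606  0.13956171] 12.257751239376393 [-0.0705459   0.23249553 -0.53742144] 0.01967464907505995
rows [-0.0013  0.0021 -0.0018] turn -0.0016 tcp [ 0.53   -0.1571  0.1396] yaw 12.26
```

```bash
python3 -c "
from h import *
go([.545,.1518,.1405],16.9)"
```

```text
rows [ 0.5974  0.1604 -0.0014] turn -0.0516 tcp [ 0.53   -0.1571  0.1396] yaw 12.26
```

Emit:
move_arm:
  rows:
    - [0.04,0.0107,-0.002,0]
    - [0.11,0.03,-0.002,-0.01]
    - [0.18,0.048,-0.002,-0.02]
    - [0.25,0.067,-0.002,-0.03]
    - [0.32,0.086,-0.002,-0.04]
    - [0.39,0.105,-0.002,-0.052]
    - [0.46,0.1235,-0.002,-0.052]
    - [0.53,0.142,-0.002,-0.052]
    - [0.58,0.156,-0.002,-0.052]
    - [0.597,0.1604,-0.002,-0.052]
    - [0.597,0.1604,-0.002,-0.052]
    - [0.597,0.1604,-0.002,-0.052]

```text
t: 6.4
tcp_pos: [0.5454, 0.1506, 0.1411]
orientation: [-0.0, 0.595, 0.804, -0.0]
wrist_force: [-0.2, -0.2, -1.0]
gripper_width: 0.02
grip_force: 25.0
```

```bash
python3 m3.py | grep -v go
python3 - <<'E'
from h import *
from scipy.spatial.transform import Rotation as Ro
s=sense(); m=camera_model("wrist"); I,D=capture("wrist"); cv2.imwrite("pics/w4.png",I[:,:,::-1]); P=cloud(m,D); hsv=cv2.cvtColor(I,cv2.COLOR_RGB2HSV)
blue=(hsv[...,0]>100)&(hsv[...,0]<130)&(hsv[...,1]>100)
near=np.hypot(P[...,0]-.545,P[...,1]-.152)<.08
for lo,hi in((-.003,.012),(.072,.080)):
    k=near&(P[...,2]>lo)&(P[...,2]<hi)&((hsv[...,1]>100))
    pt=P[k][:,:2].astype(np.float32)*1000; print(lo,k.sum(),cv2.minAreaRect(pt) if k.sum()>5 else "", np.median(P[k][:,2]))
E
```

```text
0 363 x [ 9.3  9.7 10.2] y [-9.9 -0.3  9.3]
8 313 x [ 9.3  9.7 10.2] y [-9.8 -0.3  8.9]
16 267 x [ 9.2  9.7 10.1] y [-9.9 -0.3  8.9]
24 236 x [ 9.3  9.7 10.1] y [-9.8 -0.3  8.7]
32 129 x [ 9.2  9.6 10. ] y [-9.7 -0.8  8.9]
red 0
z max 37.173102678918724
[0.54536466 0.15057692 0.14107074] 16.890202394297415 [-0.24993932 -0.16401528 -1.03760192] 0.019954042375169803
rows [-0.5807 -0.2062  0.0017] turn 0.0499 tcp [0.5455 0.1503 0.1412] yaw 16.89
-0.003 6905 ((546.3976440429688, 149.85928344726562), (90.07553100585938, 86.01404571533203), 17.005931854248047) 0.006148806610321289
0.072 1154 ((544.8194580078125, 153.0239715576172), (32.9539680480957, 33.02163314819336), 17.011497497558594) 0.07613466174522479
```

View pics/w4.png

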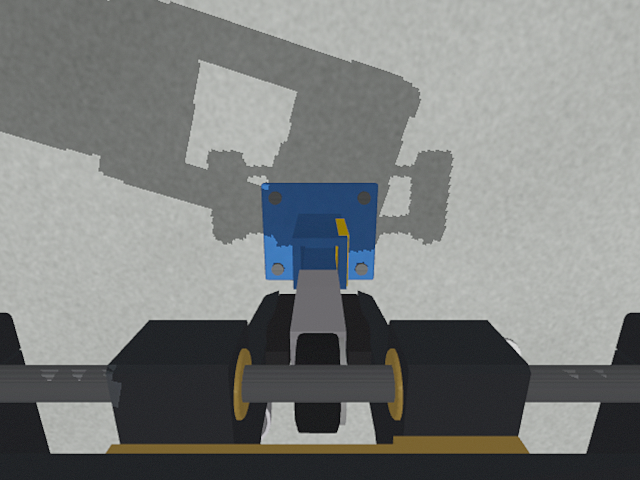

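The wrist view shows the lamp at (320,300) just ahead of the tube mouth at (320,255), with the yellow keeper on the right (+x), as it should be. The rim measures 33x33 at yaw 17°, centred at (0.5448, 0.1530). I'll shift 3 mm along tool x and come down to the rim.

Emit:
move_arm:
  rows:
    - [0.003,0,0.005,0]
    - [0.006,0.001,0.015,0]
    - [0.006,0.001,0.025,0]
    - [0.006,0.001,0.032,0]
    - [0.006,0.001,0.032,0]
    - [0.006,0.001,0.032,0]
    - [0.006,0.001,0.032,0]

```text
t: 7.2
tcp_pos: [0.5453, 0.1544, 0.1256]
orientation: [0.0, 0.595, 0.804, 0.0]
wrist_force: [0.5, -0.2, -1.8]
gripper_width: 0.0196
grip_force: 25.0
```

```bash
cat > m4.py <<'E'
from h import *
from scipy.spatial.transform import Rotation as Ro
for i in range(3):
    s=sense(); m=camera_model("wrist"); I,D=capture("wrist"); P=cloud(m,D); hsv=cv2.cvtColor(I,cv2.COLOR_RGB2HSV)
    q=s["orientation"]; R=Ro.from_quat([q[1],q[2],q[3],q[0]]).as_matrix(); T=(P-s["tcp_pos"])@R*1000
    k=(np.hypot(P[...,0]-.545,P[...,1]-.152)<.04)&(P[...,2]>.072)&(P[...,2]<.08)&(hsv[...,1]>100)
    pt=T[k][:,:2].astype(np.float32); r=cv2.minAreaRect(pt) if k.sum()>5 else 0
    w=(abs(T[...,0])<40)&(abs(T[...,1])<20)&(T[...,2]>0)&(T[...,2]<30)&(I.min(2)>70)
    print("rim in tool mm",r,pt.min(0),pt.max(0),"stem x",np.median(T[w][:,0])-10,"y",np.percentile(T[w][:,1],[2,98]).mean(),s["tcp_pos"].round(4),s["wrist_force"].round(2))
E
python3 m4.py
```

```text
rim in tool mm ((2.6705312728881836, -0.7776660919189453), (32.916107177734375, 25.27909278869629), 89.8914566040039) [ -9.943099 -17.258224] [15.318295 15.698167] stem x -0.30531848636019454 y -0.4608636207498469 [0.5453 0.1544 0.1256] [ 0.54 -0.21 -1.82]
rim in tool mm ((2.7606306076049805, -0.35410499572753906), (33.83652877807617, 25.212440490722656), 89.80509948730469) [ -9.900333 -17.267809] [15.338659 16.6035  ] stem x -0.30296959312977023 y -0.4125345800823581 [0.5453 0.1544 0.1257] [ 0.56  0.57 -0.65]
rim in tool mm ((2.618692398071289, -0.40172386169433594), (33.791988372802734, 25.402008056640625), 89.74578857421875) [-10.023257 -17.294834] [15.362048 16.534056] stem x -0.31042723111486303 y -0.4388586750696435 [0.5453 0.1544 0.1257] [ 0.14 -0.81 -0.95]
```

Emit:
move_arm:
  rows:
    - [-0.0016,0,0,0]
    - [-0.0016,0,0.005,0]
    - [-0.0016,0,0.01,0]
    - [-0.0016,0,0.015,0]
    - [-0.0016,0,0.02,0]
    - [-0.0016,0,0.025,0]
    - [-0.0016,0,0.03,0]
    - [-0.0016,0,0.035,0]
    - [-0.0016,0,0.04,0]
    - [-0.0016,0,0.04,0]
    - [-0.0016,0,0.04,0]

```text
t: 8.45
tcp_pos: [0.5453, 0.1536, 0.1054]
orientation: [-0.0, 0.595, 0.804, -0.0]
wrist_force: [0.1, 0.2, -1.2]
gripper_width: 0.0197
grip_force: 25.0
```

```bash
python3 m4.py
```

```text
rim in tool mm ((7.79360818862915, -0.5563297271728516), (17.038331985473633, 32.97554397583008), 0.16196122765541077) [ -0.7670658 -17.043308 ] [16.282663 15.932393] stem x -0.30728806850357415 y -0.449070280462621 [0.5453 0.1536 0.1054] [ 0.13  0.16 -1.23]
rim in tool mm ((7.753754615783691, -0.6417274475097656), (33.178489685058594, 17.02536964416504), 89.83641052246094) [ -0.7962908 -17.219105 ] [16.282938 15.945659] stem x -0.2991773940794289 y -0.43001754029539896 [0.5454 0.1536 0.1056] [ 0.44  0.56 -0.91]
rim in tool mm ((7.606502532958984, -0.7012882232666016), (33.00377655029297, 17.223051071166992), 89.91466522216797) [ -1.0267763 -17.19803  ] [16.234985  15.7919655] stem x -0.2854334772455971 y -0.4281158064828654 [0.5455 0.1536 0.1056] [-1.26  0.61 -1.21]
```

Emit:
move_arm:
  rows:
    - [0,0,0.003,0]
    - [0,0,0.006,0]
    - [0,0,0.009,0]
    - [0,0,0.012,0]
    - [0,0,0.015,0]
    - [0,0,0.017,0]
    - [0,0,0.018,0]
    - [0,0,0.019,0]
    - [0,0,0.02,0]

```text
t: 9.5
tcp_pos: [0.5454, 0.1536, 0.0955]
orientation: [0.0, 0.595, 0.804, 0.0]
wrist_force: [-0.2, 0.2, -1.8]
gripper_width: 0.02
grip_force: 25.0
```

Emit:
move_arm:
  rows:
    - [0,0,0.002,0]
    - [0,0,0.004,0]
    - [0,0,0.006,0]
    - [0,0,0.008,0]
    - [0,0,0.01,0]
    - [0,0,0.012,0]
    - [0,0,0.014,0]
    - [0,0,0.016,0]
    - [0,0,0.016,0]

```text
t: 10.4
tcp_pos: [0.5452, 0.1536, 0.0873]
orientation: [-0.0, 0.595, 0.804, -0.0]
wrist_force: [0.5, -0.9, -1.5]
gripper_width: 0.0197
grip_force: 25.0
```

Emit:
move_arm:
  rows:
    - [0,0,0,0]
    - [0,0,0,0]
    - [0,0,0,0]
    - [0,0,0,0]
    - [0,0,0,0]
    - [0,0,-0.01,0]
    - [0,0,-0.03,0]
    - [0,0,-0.05,0]
    - [0,0,-0.07,0]
    - [0,0,-0.07,0]
    - [0,0,-0.07,0]
  fingers: 0

```text
t: 11.5
tcp_pos: [0.5457, 0.1536, 0.1231]
orientation: [0.0, 0.595, 0.804, 0.0]
wrist_force: [0.5, 0.4, -0.7]
gripper_width: 0.0439
grip_force: 0.0
```

Run:
```python
from h import *
I,D=capture("scene");J,_=capture("wrist");
a=cv2.resize(I[130:230,310:420],None,fx=4,fy=4,interpolation=cv2.INTER_CUBIC)
b=cv2.resize(J[200:440,215:425],(350,400),interpolation=cv2.INTER_CUBIC)
cv2.imwrite("pics/c5.png",np.hstack([a,b])[:,:,::-1])
```

```text
(no output)
```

View pics/c5.png

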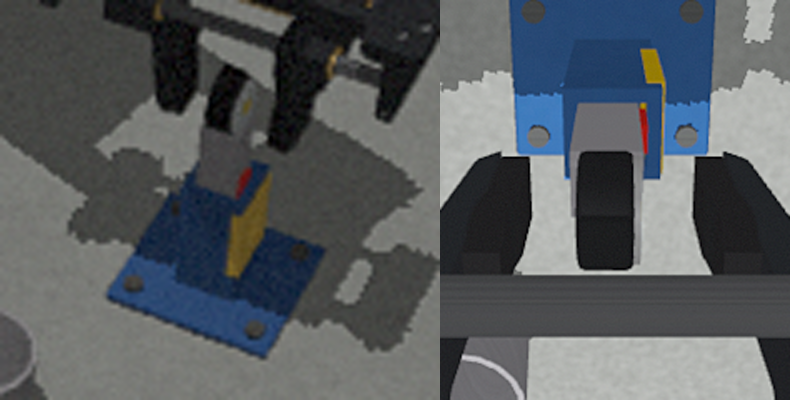

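The lamp is standing in the mouth. Its button (red at crop left (243,180), right (643,130)) is held by the lip, and the fingers are free beside the head. I'll grip the head's flat faces.

Emit:
move_arm:
  rows:
    - [0,0,0,0]
    - [0,0,0,0]
    - [0,0,0,0]
    - [0,0,0,0]
    - [0,0,0,0]
    - [0,0,0,0]
  fingers: -1
  force: 15

```text
t: 12.2
tcp_pos: [0.5448, 0.1535, 0.1222]
orientation: [-0.0, 0.595, 0.804, -0.0]
wrist_force: [-1.9, -1.1, 0.3]
gripper_width: 0.014
grip_force: 14.9
```

Emit:
move_arm:
  rows:
    - [0,0,0.002,0]
    - [0,0,0.004,0]
    - [0,0,0.006,0]
    - [0,0,0.008,0]
    - [0,0,0.01,0]
    - [0,0,0.012,0]
    - [0,0,0.014,0]
    - [0,0,0.016,0]
    - [0,0,0.018,0]
    - [0,0,0.02,0]
    - [0,0,0.022,0]

```text
t: 13.3
tcp_pos: [0.5454, 0.1536, 0.1114]
orientation: [-0.0, 0.595, 0.804, -0.0]
wrist_force: [-3.0, -1.4, 1.1]
gripper_width: 0.014
grip_force: 15.0
```

```bash
cat > m5.py <<'E'
from h import *
z=[];f=[]
for i in range(3):
    s=sense(); m=camera_model("wrist"); I,D=capture("wrist"); P=cloud(m,D); z.append(s["tcp_pos"][2]); f.append(s["wrist_force"])
# top of stem-front face: stem z=70 edge height (gray stem pixels near axis)
k=(np.hypot(P[...,0]-.545,P[...,1]-.153)<.02)&(I.min(2)>70)&(np.ptp(I.astype(int),axis=2)<25)&(P[...,2]>.07)
r=(np.hypot(P[...,0]-.555,P[...,1]-.155)<.03)&(I[...,0]>100)&(I[...,1]<60)
print("stem px",k.sum(),"top z",np.percentile(P[k][:,2],98) if k.any() else 0,"red",r.sum(),P[r].mean(0) if r.any() else "", "tcp z",np.mean(z),"F",np.mean(f,0).round(2),"w",s["gripper_width"])
E
python3 m5.py
```

```text
stem px 1297 top z 0.16004879705485514 red 31 [0.55443587 0.1603553  0.06728223] tcp z 0.11127648073342138 F [-4.05 -1.24  0.5 ] w 0.013870448885894058
```

Emit:
move_arm:
  rows:
    - [0,0,0.002,0]
    - [0,0,0.004,0]
    - [0,0,0.006,0]
    - [0,0,0.008,0]
    - [0,0,0.01,0]
    - [0,0,0.012,0]
    - [0,0,0.012,0]

```text
t: 14.15
tcp_pos: [0.5452, 0.1536, 0.1052]
orientation: [-0.0, 0.595, 0.804, -0.0]
wrist_force: [-3.2, -1.3, 0.7]
gripper_width: 0.014
grip_force: 15.0
```

```bash
python3 m5.py
```

```text
stem px 1113 top z 0.1547968705953189 red 19 [0.55443636 0.16019376 0.06478395] tcp z 0.10525020428200309 F [-3.82 -1.51  0.33] w 0.014220887763541837
```

The sideways force of about 4 N is the button spring, so it should vanish when the button pops. I'll continue in 3 mm stages.

Emit:
move_arm:
  rows:
    - [0,0,0.001,0]
    - [0,0,0.002,0]
    - [0,0,0.003,0]
    - [0,0,0.004,0]
    - [0,0,0.005,0]
    - [0,0,0.006,0]
    - [0,0,0.006,0]

```text
t: 15.0
tcp_pos: [0.5453, 0.1536, 0.1024]
orientation: [-0.0, 0.595, 0.804, -0.0]
wrist_force: [-3.5, -1.7, 0.1]
gripper_width: 0.0143
grip_force: 15.0
```

Emit:
move_arm:
  rows:
    - [0,0,0.001,0]
    - [0,0,0.002,0]
    - [0,0,0.003,0]
    - [0,0,0.004,0]
    - [0,0,0.004,0]

```text
t: 15.5
tcp_pos: [0.5453, 0.1536, 0.1003]
orientation: [-0.0, 0.595, 0.804, -0.0]
wrist_force: [-3.9, -1.2, 0.7]
gripper_width: 0.0142
grip_force: 15.0
```

Emit:
move_arm:
  rows:
    - [0,0,0.001,0]
    - [0,0,0.002,0]
    - [0,0,0.003,0]
    - [0,0,0.004,0]
    - [0,0,0.004,0]

```text
t: 16.0
tcp_pos: [0.5459, 0.1537, 0.0986]
orientation: [0.0, 0.595, 0.804, 0.0]
wrist_force: [-0.6, -0.0, -1.6]
gripper_width: 0.0138
grip_force: 15.0
```

Emit:
move_arm:
  rows:
    - [0,0,0.001,0]
    - [0,0,0.002,0]
    - [0,0,0.002,0]

```text
t: 16.3
tcp_pos: [0.5454, 0.1536, 0.0974]
orientation: [-0.0, 0.595, 0.804, 0.0]
wrist_force: [-0.0, 0.1, -1.0]
gripper_width: 0.0139
grip_force: 15.0
```

The side force dropped from 4 N to 0, so the button has popped. I'll let go, back away upward and check.

Emit:
move_arm:
  rows:
    - [0,0,0,0]
    - [0,0,0,0]
    - [0,0,0,0]
    - [0,0,0,0]
    - [0,0,0,0]
    - [0,0,-0.03,0]
    - [0,0,-0.08,0]
    - [0,0,-0.14,0]
    - [0,0,-0.2,0]
    - [0,0,-0.26,0]
    - [0,0,-0.3,0]
    - [0,0,-0.3,0]
  fingers: 0.2

```text
t: 17.5
tcp_pos: [0.5474, 0.1539, 0.2522]
orientation: [0.003, 0.595, 0.804, 0.003]
wrist_force: [0.1, 0.2, 0.4]
gripper_width: 0.053
grip_force: 0.0
```

Run:
```python
from h import *
I,D=capture("scene");J,_=capture("wrist");
a=cv2.resize(I[130:230,310:420],None,fx=4,fy=4,interpolation=cv2.INTER_CUBIC)
b=cv2.resize(J[150:350,230:405],(350,400),interpolation=cv2.INTER_CUBIC)
cv2.imwrite("pics/c6.png",np.hstack([a,b])[:,:,::-1])
T,D=capture("top");m=camera_model("top");P=cloud(m,D);k=(np.hypot(P[...,0]-.545,P[...,1]-.153)<.02)&(P[...,2]>.1)&(P[...,2]<.2);print(k.sum(),np.percentile(P[k][:,2],95) if k.any() else "")
T0=np.load("top.npz")["I"]
for nm,(u,v) in(("cup",(314,293)),("disc",(264,171)),("lens",(402,187))):print(nm,np.abs(T[v-30:v+30,u-30:u+30].astype(int)-T0[v-30:v+30,u-30:u+30]).mean())
```

```text
164 0.11885432020527376
cup 9.524722222222222
disc 9.751018518518519
lens 9.88787037037037
```

View pics/c6.png

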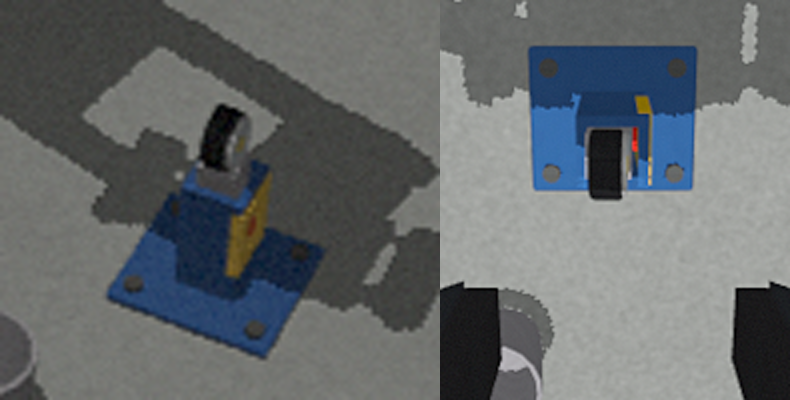

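The left crop at (250,225) shows the red button in the keeper's window. The lamp stands upright about 57 mm deep, the fingers are clear, and the cup, disc and lens are where they were. I'll hand in.

```bash
python3 -c "
from workcell import *
print(sign_off())"
```

```text
the job is handed in; nothing more can be done
None
```

The cap lamp is in the blue socket with its button out in the keeper's window: the sideways spring force dropped to zero and the button shows in the window, though I did no pull test. I let go, the cup, disc and lens showed no sign of having moved, and I handed the job in at about 18 s.

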